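Lock the polishing lathe's spindle for a wheel change

TASK

Make the polishing lathe safe for a wheel change. First push its toggle switch right over to off (away from the robot), then turn the polishing wheel by hand until the chalk line across it runs parallel to the slanting hole in the lock boss, so that the spindle's cross-hole lies in line with that hole. Then take the square-headed lock pin from the wooden pin block, pass it through boss and spindle until its collar sits on the boss, and let go; leave the tommy bar in its block and the jar, bowl and stone model where they are.

Things in the scene. Friction and masses are not known exactly. Their poses are not given: they have to be found in the camera images.
- switch (a joint): Toggle switch on the grey control box at the lathe's right-hand end (seen from the robot). 0 = on, leaning 0.45 rad from vertical towards the robot's side of the lathe; 0.9 = off, leaning 0.45 rad away from it. Moves in the lathe's x-z plane and stays where it is left (friction about 1.2 N at the tip).
- switch_tip (a point): Centre of the black ball, 20 mm across, at the end of the toggle; 50 mm from the toggle's pivot, on a rod 8 mm thick. The box top is about 45 mm below it, the pivot 2 mm above the box top.
- spindle (a joint): Angle (rad) of spindle and wheel about the level shaft axis (along lock_boss y). Positive turns the top of the wheel away from the robot. Turns without end, stays where left (friction 0.025 N m). At 0 and every multiple of pi the cross-hole lines up with the boss hole; the pin's point pulls in about 0.06 rad.
- wheel_center (a point): Centre of the black polishing wheel at the lathe's left-hand end: 96 mm across, 20 mm thick, axis 125 mm above the bench, 62 mm along +y from the cross-hole. Flanges and nut, 34 mm across, stand out from its middle. A white chalk line runs over the rim and down both faces along one diameter, parallel to the cross-hole. Frame turns with it: y along the shaft, z along the chalk line.
- cross_hole (a point): Middle of the spindle's cross-hole, on the shaft axis: a 13 mm hole right through a steel collar 36 mm across, beneath the boss. z axis along the hole; turns with the spindle.
- lock_boss: Aluminium block 34 x 30 x 24 mm fixed between motor and wheel. Origin: mouth of its hole (12 mm, through, 3 mm countersink) on the upper face, 44 mm from the shaft axis. z points out of the hole, away from the shaft, 30 degrees from vertical, leaning towards the robot's side; the pin goes in along -z. y along the shaft, from motor to wheel; wheel face 52 mm, motor 21 mm from the hole.
- pin_grip (a point): Middle of the lock pin's grip: steel, 16 x 16 mm square, 35 mm long, flats facing the pin's x and y axes; z from tip to head. Collar 20 mm across, 5 mm thick, its underside 24 mm below this point; then 72 mm of round 10 mm shank, the last 8 mm tapered, to the tip 96 mm below this point. 110 g. Stands upright in a 45 mm deep hole of the pin block at the start.
- pin_tip (a point): The end of the lock pin's point.
- pin_block: Wooden block, 120 x 50 x 50 mm, fixed on the bench; origin at the centre of its underside, x axis along its length. Two upright 12 mm holes, 45 mm deep, 35 mm to either side of its middle along x: one holds the lock pin, the other the tommy bar. It may stand on the left or on the right of the lathe.
- tommy_bar: Steel bar, 10 mm thick, with a black ball of 26 mm as its head, 88 mm above its tip (the origin). Stands in the other hole of the pin block. To be left there.
- bur_block: Aluminium block 120 x 50 x 30 mm with small burs standing in it up to 60 mm high; fixed on the bench at the other side of the lathe. Origin at the centre of its underside.
- paste_jar: Small jar of polishing paste, 54 mm across and 45 mm high, behind the lathe's right-hand end. Origin at the centre of its underside.
- mixing_bowl: Blue bowl, 110 mm across and 60 mm high, behind the lathe. Origin at the centre of its underside.
- stone_model: Plaster model of a tooth arch, 55 x 65 x 28 mm, behind the lathe. Origin at the centre of its underside.
- lathe: The polishing lathe, fixed on the bench: grey base 165 x 375 x 18 mm, motor 100 mm across on a level shaft along y, 125 mm up. Origin under its middle, x away from the robot, y towards the wheel. An aluminium dust scoop, 66 mm from the shaft axis, stands behind and below the wheel, up to 10 mm above the shaft; in front and on top the wheel is open.
Mind the look-alikes: they are no part of the job. Leave any orange look-alike of the part that bears pin_grip alone. Of the things that look like the pin_block, the larger one is meant.

How it is judged (in metres and radians):
On the way, in this order (a step that is already met when the one before it is completed fails the run):
1. the switch is pushed over to off (value of joint switch above 0.7 rad), for 0.2 s.
2. the spindle's cross-hole is lined up with the boss and stands still (angle between the z axis of cross_hole and the z axis of lock_boss, either way round below 0.09 rad and velocity of joint spindle between -0.1 and 0.1 rad/s), for 0.3 s.
3. the lock pin is drawn out of its block (z of pin_tip in the frame of pin_block above 0.055 m), for 0.1 s.
4. the lock pin is through boss and spindle (z of pin_tip in the frame of lock_boss below -0.066 m and x of pin_tip in the frame of lock_boss between -0.006 and 0.006 m and y of pin_tip in the frame of lock_boss between -0.006 and 0.006 m), for 0.1 s.
At the end, for the whole second after the job is handed in: The switch is over at off (beyond 0.7 of 0.9 rad); the lock pin is through boss and spindle, its collar within 4 mm of the boss face and its axis in the hole; the spindle is at rest with its cross-hole lined up (within 0.12 rad); the pin is released (all of step 4 and value of joint switch above 0.7 rad and angle between the z axis of each of cross_hole, pin_grip and the z axis of lock_boss, either way round below 0.12 rad and z of pin_grip in the frame of lock_boss below 0.028 m and linear speed of tommy_bar below 0.02 m/s and velocity of joint spindle between -0.05 and 0.05 rad/s); the robot touches nothing.
It fails at once if the tommy bar is taken from its hole (distance of tommy_bar from where it was at the start of the episode above 0.02 m).
It fails at once if the paste jar is pushed away (distance of paste_jar from where it was at the start of the episode above 0.03 m).
It fails at once if the mixing bowl is pushed away (distance of mixing_bowl from where it was at the start of the episode above 0.03 m).
It fails at once if the stone model is pushed away (distance of stone_model from where it was at the start of the episode above 0.03 m).
It also fails if it takes over 72 s, if anything falls off the work surface, if the arm or the gripper's body presses on something with over 40 N, if the wrist force passes 120 N, or if a joint passes its speed limit or range.

ROBOT

A 6-joint arm with a two-finger parallel gripper is mounted at the origin on the work surface. World frame = base frame: x ahead of the robot, y to its left, z up, the work surface at z = 0. Lengths are in m, angles in degrees, forces in N, time in s.
With the tool pointing down it reaches from about 0.275 to 0.775 m from the base axis. Payload 14.6 kg.
Tool frame: the origin (TCP) lies on the centre line of the jaws, within the pads' length; the fingertips stand 14 mm ahead of it and the grasp point (between the pads) lies 5 mm behind it (arm.tcp_to_tips is the distance from the TCP to the fingertips, in m); z points along the fingers, y is the line along which they close (so a half turn about z gives the same grasp; the last joint's range is limited). The gripper opens to 85 mm and grips with 20 to 120 N. Pads are 22 mm wide; open, the fingers measure 114 mm over their backs; the gripper's body (76 mm by 85 mm) begins 54 mm behind the grasp point. The pads swing forward as they close: fully open they stand 13 mm farther back than shut.
Start: joints at [66.675, 15.075, -2.767, 72.158, 0, 81.102], TCP at [0.131, 0.508, 0.21] pointing down, gripper open.
Joint ranges: [-151.79, 151.79], [-50.71, 97.33], [-67.44, 78.34], [-121.81, 120.89], [-77.56, 73.72], [-180, 180]. Speed limits (degrees/s): [108.29, 108.29, 147.25, 159.86, 180, 180].

INTERFACE

Orientations are given as a 3x3 rotation matrix whose columns are the frame's x, y, z axes.
In Python, from plant import arm gives the robot as it stands.
- The arm moves only by the tool move_arm, never from a script. Its argument "series" is a list of rows, each an object of numbers: "x", "y", "z": the shift along the tool's x, y, z each as a share of 0.04 m, from -1 to 1; "spin": the turn about the tool's z as a share of 180 degrees, from -1 to 1. A call has exactly 8 rows; each row shifts and turns the commanded pose from where the row before left it, along the tool's axes as they then stand; what a row does not reach is not made up. A row lasts 1/12 s, in which the tool goes at most 41.7 mm and 7.16 degrees, less where a joint would pass 70% of its speed; a pose out of reach is approached as far as the arm can. A call with a number of a shift or a turn outside -1 to 1 is refused whole. A call with a gripper value outside its range is refused whole. "gripper" is the finger opening in mm, from 0 to 85.4, set as the call begins (left out, the last holds). The fingers move at their own pace and stop on an object; "force" is the grip in N (left out, the last holds). Time passes only in rows, so rows that do not move let the fingers close, or fill a call up. It gives the time, the measured TCP pose, the force, the opening and the grip force at its end, in the units of the state.
- arm.get_obs(): the state, without advancing time (a new reading comes with each control period).
- arm.camera(name): name is "scene" or "top"; returns the picture (400x640x3 uint8, red, green, blue); there is no depth.
- arm.camera_model(name): a dict with "mtx" (3x3 intrinsics, pixels), "camera_from_world" (4x4, takes a point from world to camera coordinates). Camera axes: x right, y up, looking along -z (the intrinsics and any distortion apply to the point x, -y, -z); pixel columns grow to the right and rows downward; lengths in m; the calibration is good to about 2 mm. A picture is of the moment at which its call begins. camera_model takes no time and is no camera call.
- arm.hand_in(): hands the job in; it is judged then, once.
The state is a dict: "clock": time; "q": joint angles; "qvel": joint speeds; "effort": joint torques, N m; "position": TCP position; "tcp_rot": TCP orientation; "contact_force": force on the tool from outside, world axes, zero at the start; "torque": the same for the moment, N m; "gripper_width": opening from 0.0 (shut) to 1.0 (fully open); "finger_force": force on a finger pad.
Only numpy, scipy, OpenCV 4.12 (cv2) and the standard library are available. Lean on these libraries where they do the work, as an engineer would, in place of code of your own. Each camera call takes 0.05 s, during which the arm holds its last target. There are 200 camera calls.

## Working session

There is one attempt and no reset: what is moved stays moved. The work goes in short steps, Python scripts to look and compute and a tool call to move; the robot and the scene stay as the last step left them, time stands still between calls to the robot, and variables do not carry over. Pictures are saved under pics/ and viewed, at most 10 in all, crops included, and the job is handed in when it is done.

Besides the shell and the picture viewer there is one more tool, called after ">>>" as name(argument=value, ...) on one line, values as JSON. move_arm: Moves the arm, as the interface text tells. Shift numbers are shares of 0.04 m and turn numbers shares of 180 degrees, none past 1 either way. Its arguments: {"type":"object","properties":{"series":{"type":"array","items":{"type":"object","properties":{"x":{"type":"number"},"y":{"type":"number"},"z":{"type":"number"},"spin":{"type":"number"}}}},"gripper":{"type":"number"},"force":{"type":"number"}},"required":["series"]}

```bash
mkdir -p pics; ls
python3 - <<'E'
from plant import arm
import cv2,numpy as np
for n in ("scene","top"):
    im=arm.camera(n); cv2.imwrite(f"pics/{n}0.png",im[:,:,::-1])
    m=arm.camera_model(n); print(n,np.round(m["mtx"],1).tolist(),np.round(m["camera_from_world"],3).tolist(),[k for k in m])
o=arm.get_obs();print({k:np.round(v,3).tolist() for k,v in o.items()})
E
```

```text
pics
scene [[412.3, 0.0, 313.2], [0.0, 412.3, 199.5], [0.0, 0.0, 1.0]] [[0.483, 0.875, 0.002, -0.253], [-0.599, 0.329, 0.73, 0.318], [0.639, -0.354, 0.683, -1.551], [0.0, 0.0, 0.0, 1.0]] ['mtx', 'camera_from_world']
top [[487.5, 0.0, 315.7], [0.0, 487.5, 198.3], [0.0, 0.0, 1.0]] [[-0.008, -1.0, 0.016, -0.061], [0.997, -0.007, 0.08, -0.647], [-0.08, 0.016, 0.997, -1.424], [0.0, 0.0, 0.0, 1.0]] ['mtx', 'camera_from_world']
{'clock': 0.1, 'q': [66.674, 15.097, -2.799, 72.157, -0.003, 81.103], 'qvel': [0.096, -0.078, 0.226, 0.122, -0.088, 0.017], 'effort': [0.002, -63.858, 38.506, 0.01, -0.0, 0.0], 'position': [0.131, 0.508, 0.209], 'tcp_rot': [[-0.968, 0.249, -0.0], [0.249, 0.968, -0.001], [0.0, -0.001, -1.0]], 'contact_force': [-0.306, 0.115, 0.501], 'torque': [0.043, -0.033, 0.055], 'finger_force': 0.0, 'gripper_width': 0.996}
```

View pics/scene0.png

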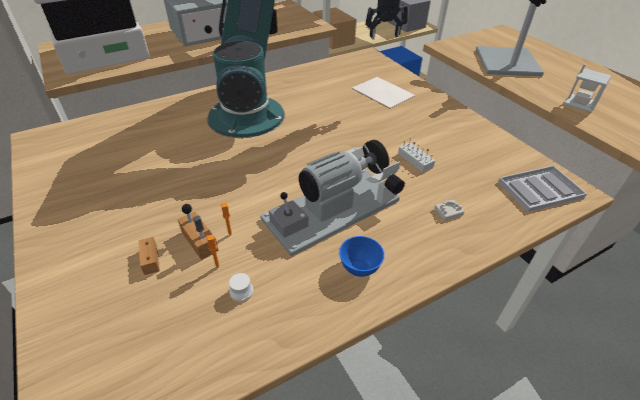

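View pics/top0.png

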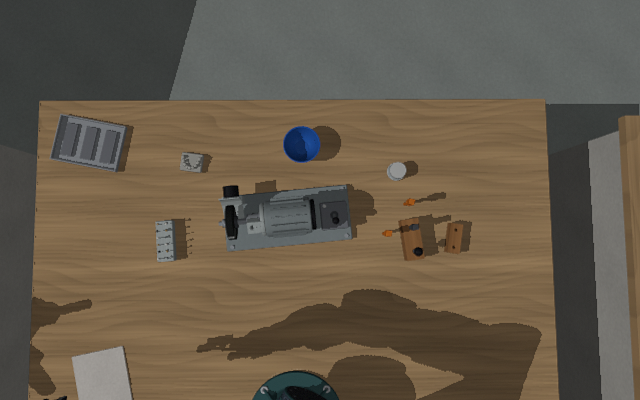

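The scene view shows the lathe in the middle, with the switch ball at about (284,196) and the wheel at (376,157). The large pin block is at (197,235), with the black-ball tommy bar at (187,209) and the grey pin at (199,222). Two orange look-alikes stand at (226,215) and (212,245), and the small block is at (149,255). In the top view, the block is at (412,239), the lathe at (288,217) and the wheel at (231,221).

```bash
cat > h.py <<'E'
from plant import arm
import cv2,numpy as np
M={n:arm.camera_model(n) for n in("scene","top")}
def ray(n,u,v):
    T=M[n]["camera_from_world"];K=M[n]["mtx"];R=T[:3,:3];c=-R.T@T[:3,3]
    d=np.linalg.solve(K,[u,v,1]);return c,R.T@np.array([d[0],-d[1],-d[2]])
def onz(n,u,v,z):
    c,d=ray(n,u,v);return c+d*(z-c[2])/d[2]
def tri(a,b):
    c1,d1=ray("scene",*a);c2,d2=ray("top",*b)
    s=np.linalg.lstsq(np.c_[d1,-d2],c2-c1,rcond=None)[0]
    p,q=c1+s[0]*d1,c2+s[1]*d2;return (p+q)/2,np.linalg.norm(p-q)
def proj(n,p):
    T=M[n]["camera_from_world"];q=T[:3,:3]@p+T[:3,3];r=M[n]["mtx"]@[q[0],-q[1],-q[2]];return r[:2]/r[2]
def crop(im,x,y,w,h,k):
    return cv2.resize(im[y:y+h,x:x+w],None,fx=k,fy=k,interpolation=cv2.INTER_CUBIC)
E
python3 - <<'E'
from h import *
s=cv2.imread("pics/scene0.png");t=cv2.imread("pics/top0.png")
a=crop(s,255,130,160,120,5);cv2.imwrite("pics/c1.png",a)
b=np.hstack([crop(s,170,190,80,120,5),crop(t,380,190,80,120,5)]);cv2.imwrite("pics/c2.png",b)
cv2.imwrite("pics/c3.png",crop(t,205,170,160,90,5))
E
```

```text
(no output)
```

View pics/c1.png

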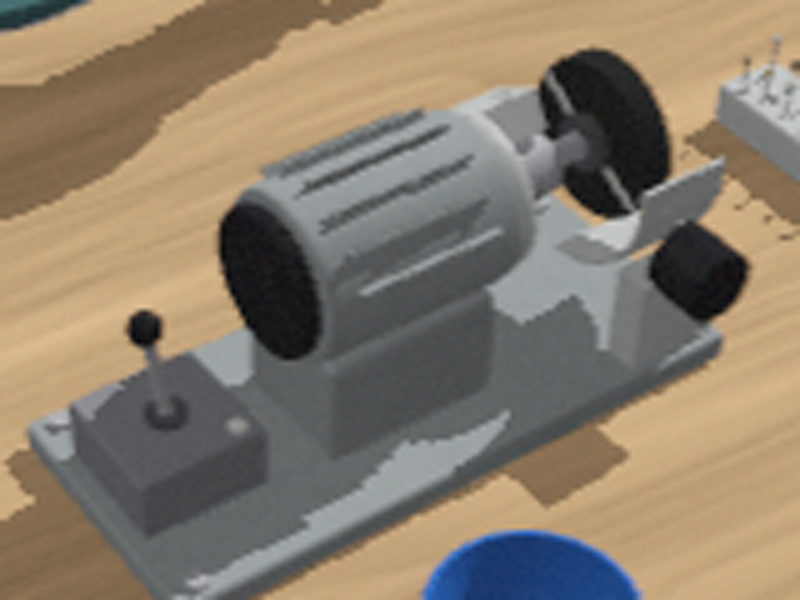

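View pics/c2.png

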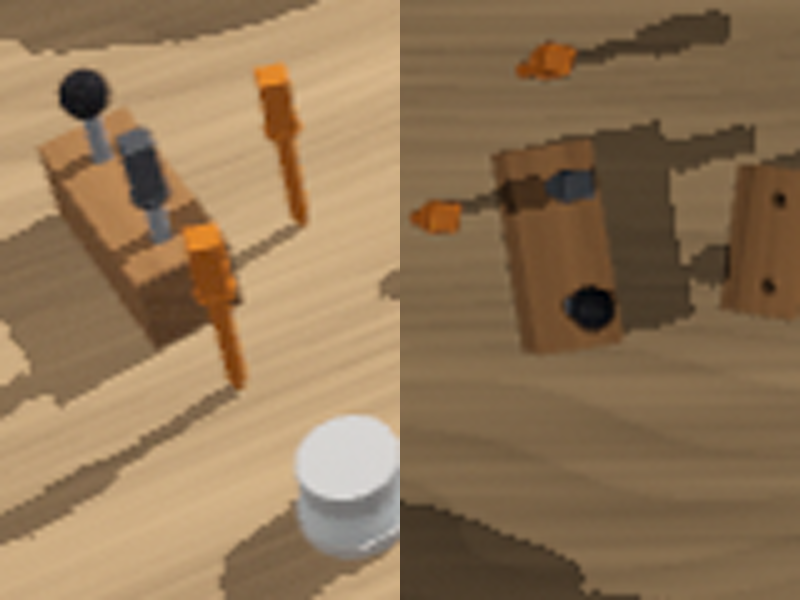

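View pics/c3.png

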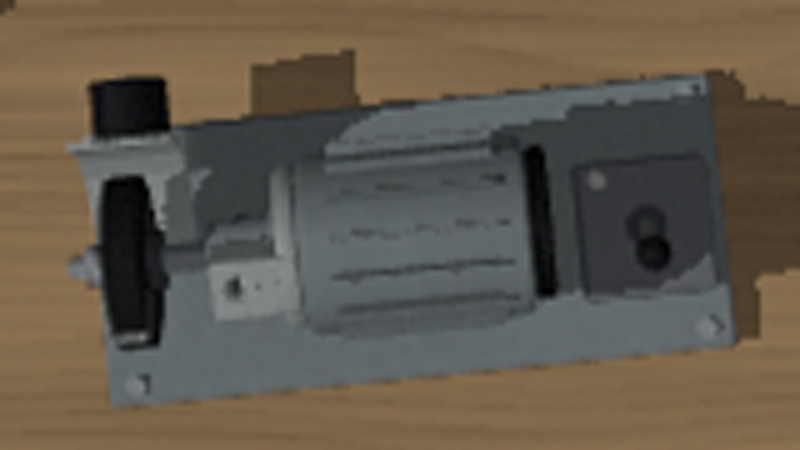

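Crop c1 shows the switch ball at scene (283.6,195.2). The chalk line on the wheel's motor-side face runs from about (364.5,145.5) to (381.5,171.5). In c2, four things could be the lock pin: the two orange pins (left out), the black-ball tommy bar at top (418,251), and the grey square-headed pin at top (414,227) / scene (199,222). The grey one stands in the larger block, so it is the lock pin.

Run:
```python
from h import *
np.set_printoptions(precision=4,suppress=True)
cs=lambda x,y,ox,oy:((x+.5)/5-.5+ox,(y+.5)/5-.5+oy)
T=lambda x,y:cs(x,y,205,170); S=lambda x,y:cs(x,y,255,130)
P=lambda x,y:cs(x,y,170,190); Q=lambda x,y:cs(x-400,y,380,190)
c=[onz("top",*T(*p),.018)for p in((115,407),(733,345),(708,77))]
e=c[0]-c[1];e/=np.linalg.norm(e);f=c[2]-c[1]; print("corners",*c,"y axis",e,"yaw",np.degrees(np.arctan2(-e[0],e[1])),np.degrees(np.arctan2(f[1],f[0])),np.linalg.norm(c[0]-c[1]),np.linalg.norm(f))
y=e;x=np.array([e[1],-e[0],0])
print("origin",c[1]+y*.1875+x*.0825)
print("ball",tri(S(145,328),T(653,250)))
b=onz("top",*T(235,288),.1631);print("boss",b)
ch=b+x*.022;ch[2]=.125;w=ch+.062*y;print("cross",ch,"wheel",w, proj("top",w+[0,0,.048]),proj("scene",w))
# chalk on motor-side face
o=w-.010*y
for p in((547,76),(632,208),(600,175)):
    C,d=ray("scene",*S(*p));q=C+d*(((o-C)@y)/(d@y));r=q-o;print("chalk",r@x,r[2],np.linalg.norm(r),np.degrees(np.arctan2(r@x,r[2])))
r=onz("top",*T(132,338),.15)-w;print("chalk top",r@x,r@y)
print("pinhead",tri(P(133,137),Q(578,185)),onz("top",*Q(575,185),.1185))
print("tommy",tri(P(85,94),Q(591,308)))
k=[onz("top",*Q(*p),.05)for p in((495,155),(592,140),(621,338),(525,352))];print("block",*k,sum(k)/4)
for n,h,bt in(("o1",(272,72),(302,224)),("o2",(203,235),(238,387))):print(n,onz("scene",*P(*bt),0))
print("o heads",tri(P(273,78),Q(545,62)),tri(P(204,240),Q(438,217)))
```

```text
corners [0.4928 0.196  0.018 ] [ 0.5264 -0.1707  0.018 ] [ 0.6869 -0.1579  0.018 ] y axis [-0.0912  0.9958  0.    ] yaw 5.230817422464349 4.557000163823748 0.3682439968926614 0.16102113929643494
origin [0.5915 0.0235 0.018 ]
ball (array([ 0.5801, -0.1185,  0.1093]), np.float64(0.0002600579708418041))
boss [0.5595 0.1086 0.1631]
cross [0.5814 0.1106 0.125 ] wheel [0.5757 0.1723 0.125 ] [227.1411 221.1818] [375.7864 156.529 ]
chalk -0.04248681913533875 0.01899338397774253 0.046538999077815946 -65.91336074420177
chalk 0.03769604946195375 -0.023059766314935448 0.044189874038488675 121.45533431556741
chalk 0.00954469638174113 -0.01814373899185784 0.020501133959473672 152.25293457339086
chalk top -0.04291671215657211 -0.0029570193604679293
pinhead (array([ 0.5585, -0.3407,  0.1188]), np.float64(0.0003374375453140694)) [ 0.5586 -0.3389  0.1185]
tommy (array([ 0.49  , -0.3507,  0.0938]), np.float64(0.002036728974940373))
block [ 0.5778 -0.3074  0.05  ] [ 0.5862 -0.3646  0.05  ] [ 0.4709 -0.3786  0.05  ] [ 0.4633 -0.3224  0.05  ] [ 0.5245 -0.3433  0.05  ]
o1 [ 0.5416 -0.2656  0.    ]
o2 [ 0.6297 -0.3324  0.    ]
o heads (array([ 0.6261, -0.2962,  0.195 ]), np.float64(0.024537134770671768)) (array([ 0.5368, -0.2989,  0.0015]), np.float64(0.03675551101102026))
```

>>> move_arm(series=[{"z": -0.33, "spin": -0.036}, {"z": -0.33, "spin": -0.036}, {"z": -0.33, "spin": -0.036}, {"x": -0.43, "y": -0.83}, {"x": -0.43, "y": -0.83}, {"x": -0.43, "y": -0.83}, {"x": -0.43, "y": -0.83}, {"x": -0.43, "y": -0.83}], gripper=0, force=20)

```text
schema error: expected keys x, y, z, spin
```

>>> move_arm(series=[{"x": -0.43, "y": -0.83}, {"x": -0.43, "y": -0.83}, {"x": -0.43, "y": -0.83}, {"x": -0.43, "y": -0.83}, {"x": -0.43, "y": -0.83}, {"x": -0.43, "y": -0.83}, {"x": -0.43, "y": -0.83}, {"x": -0.43, "y": -0.83}])

```text
schema error: expected keys x, y, z, spin
```

>>> move_arm(series=[{"x": -0.43, "y": -0.83}, {"x": -0.43, "y": -0.83}, {"x": -0.43, "y": -0.83}, {"x": -0.43, "y": -0.83}, {"x": -0.43, "y": -0.83}, {"x": -0.43, "y": -0.83}, {"x": -0.43, "y": -0.83}, {}])

```text
schema error: expected keys x, y, z, spin
```

>>> move_arm(series=[{"x": 0, "y": 0, "z": -0.33, "spin": -0.036}, {"x": 0, "y": 0, "z": -0.33, "spin": -0.036}, {"x": 0, "y": 0, "z": -0.33, "spin": -0.036}, {"x": -0.43, "y": -0.83, "z": 0, "spin": 0}, {"x": -0.43, "y": -0.83, "z": 0, "spin": 0}, {"x": -0.43, "y": -0.83, "z": 0, "spin": 0}, {"x": -0.43, "y": -0.83, "z": 0, "spin": 0}, {"x": -0.43, "y": -0.83, "z": 0, "spin": 0}], gripper=0, force=20)

```text
clock: 0.77
position: [0.2312, 0.349, 0.2491]
tcp_rot: [[-0.996, -0.088, -0.0], [-0.088, 0.996, -0.0], [0.0, -0.0, -1.0]]
contact_force: [1.1, 0.5, 0.1]
gripper_width: -0.004
finger_force: 0.0
```

>>> move_arm(series=[{"x": -0.43, "y": -0.83, "z": 0, "spin": 0}, {"x": -0.43, "y": -0.83, "z": 0, "spin": 0}, {"x": -0.43, "y": -0.83, "z": 0, "spin": 0}, {"x": -0.43, "y": -0.83, "z": 0, "spin": 0}, {"x": -0.43, "y": -0.83, "z": 0, "spin": 0}, {"x": -0.43, "y": -0.83, "z": 0, "spin": 0}, {"x": -0.43, "y": -0.83, "z": 0, "spin": 0}, {"x": -0.43, "y": -0.83, "z": 0, "spin": 0}])

```text
clock: 1.43
position: [0.3917, 0.0962, 0.2493]
tcp_rot: [[-0.996, -0.087, -0.0], [-0.087, 0.996, 0.0], [0.0, 0.0, -1.0]]
contact_force: [1.6, 1.0, 0.7]
gripper_width: -0.001
finger_force: 0.0
```

>>> move_arm(series=[{"x": -0.43, "y": -0.83, "z": 0, "spin": 0}, {"x": -0.43, "y": -0.83, "z": 0, "spin": 0}, {"x": -0.43, "y": -0.83, "z": 0, "spin": 0}, {"x": -0.43, "y": -0.83, "z": 0, "spin": 0}, {"x": -0.43, "y": -0.83, "z": 0, "spin": 0}, {"x": -0.43, "y": -0.83, "z": 0, "spin": 0}, {"x": -0.43, "y": -0.83, "z": 0, "spin": 0}, {"x": 0, "y": 0, "z": 0, "spin": 0}])

```text
clock: 2.1
position: [0.5339, -0.1278, 0.2477]
tcp_rot: [[-0.996, -0.084, -0.001], [-0.084, 0.996, -0.001], [0.001, -0.0, -1.0]]
contact_force: [0.6, 0.5, -1.4]
gripper_width: -0.003
finger_force: 0.0
```

>>> move_arm(series=[{"x": 0, "y": 0.12, "z": 0.84, "spin": 0}, {"x": 0, "y": 0, "z": 0.84, "spin": 0}, {"x": 0, "y": 0, "z": 0.84, "spin": 0}, {"x": 0, "y": 0, "z": 0.84, "spin": 0}, {"x": 0, "y": 0, "z": 0, "spin": 0}, {"x": -0.3, "y": 0, "z": 0, "spin": 0}, {"x": -0.3, "y": 0, "z": 0, "spin": 0}, {"x": -0.3, "y": 0, "z": 0, "spin": 0}])

```text
clock: 2.77
position: [0.5678, -0.1151, 0.1166]
tcp_rot: [[-0.996, -0.087, 0.001], [-0.087, 0.996, -0.0], [-0.001, -0.0, -1.0]]
contact_force: [0.3, -1.5, -0.4]
gripper_width: 0.006
finger_force: 0.0
```

>>> move_arm(series=[{"x": -0.2, "y": 0, "z": 0, "spin": 0}, {"x": -0.2, "y": 0, "z": 0, "spin": 0}, {"x": -0.2, "y": 0, "z": 0, "spin": 0}, {"x": -0.1, "y": 0, "z": 0, "spin": 0}, {"x": 0, "y": 0, "z": 0, "spin": 0}, {"x": 0, "y": 0, "z": 0, "spin": 0}, {"x": 0, "y": 0, "z": 0, "spin": 0}, {"x": 0, "y": 0, "z": 0, "spin": 0}])

```text
clock: 3.43
position: [0.5945, -0.1126, 0.115]
tcp_rot: [[-0.996, -0.087, -0.0], [-0.087, 0.996, 0.0], [0.0, 0.0, -1.0]]
contact_force: [-0.3, -0.1, -0.4]
gripper_width: -0.002
finger_force: 0.0
```

>>> move_arm(series=[{"x": -0.1, "y": 0, "z": 0, "spin": 0}, {"x": -0.05, "y": 0, "z": 0, "spin": 0}, {"x": 0, "y": 0, "z": 0, "spin": 0}, {"x": 0, "y": 0, "z": 0, "spin": 0}, {"x": 0, "y": 0, "z": 0, "spin": 0}, {"x": 0.3, "y": 0, "z": 0, "spin": 0}, {"x": 0.3, "y": 0, "z": -0.8, "spin": 0}, {"x": 0.3, "y": 0, "z": -0.9, "spin": 0}])

```text
clock: 4.1
position: [0.5631, -0.1147, 0.1818]
tcp_rot: [[-0.996, -0.087, -0.004], [-0.087, 0.996, 0.002], [0.004, 0.002, -1.0]]
contact_force: [0.9, -0.6, 0.6]
gripper_width: 0.001
finger_force: 0.0
```

>>> move_arm(series=[{"x": 0, "y": 0, "z": -0.9, "spin": 0}, {"x": 0, "y": 0.3, "z": -0.9, "spin": 0}, {"x": 0, "y": 1, "z": 0, "spin": 0}, {"x": 0, "y": 1, "z": 0, "spin": 0}, {"x": 0, "y": 1, "z": 0, "spin": 0}, {"x": 0, "y": 1, "z": 0, "spin": 0}, {"x": 0, "y": 1, "z": 0, "spin": 0}, {"x": 0, "y": 0.9, "z": 0, "spin": 0}], gripper=45)

```text
clock: 4.77
position: [0.5426, 0.134, 0.2551]
tcp_rot: [[-0.996, -0.088, 0.0], [-0.088, 0.996, 0.0], [-0.0, 0.0, -1.0]]
contact_force: [0.5, -0.3, 0.1]
gripper_width: 0.528
finger_force: 0.0
```

Run:
```python
from h import *
for n in("scene","top"):cv2.imwrite(f"pics/{n}1.png",arm.camera(n)[:,:,::-1])
s=cv2.imread("pics/scene1.png");t=cv2.imread("pics/top1.png");a=crop(s,260,170,50,70,6)
cv2.imwrite("pics/c4.png",np.hstack([crop(s,260,170,60,70,6),crop(t,300,185,60,70,6)]))
for nm,im,(x,y,w,h) in(("s",s,(270,180,50,30)),("t",t,(318,195,40,45))):
    g=cv2.inRange(im[y:y+h,x:x+w],(0,0,0),(38,38,38));_,_,st,c=cv2.connectedComponentsWithStats(g)
    print(nm,[(tuple(np.round(c[i]+[x,y],1)),int(st[i,4]))for i in range(1,len(c)) if st[i,4]>8])
print(arm.get_obs()["position"])
```

```text
s [((np.float64(309.5), np.float64(189.1)), 304), ((np.float64(283.3), np.float64(196.0)), 23)]
t [((np.float64(335.3), np.float64(219.2)), 47)]
[0.54234795 0.13611356 0.2549811 ]
```

View pics/c4.png

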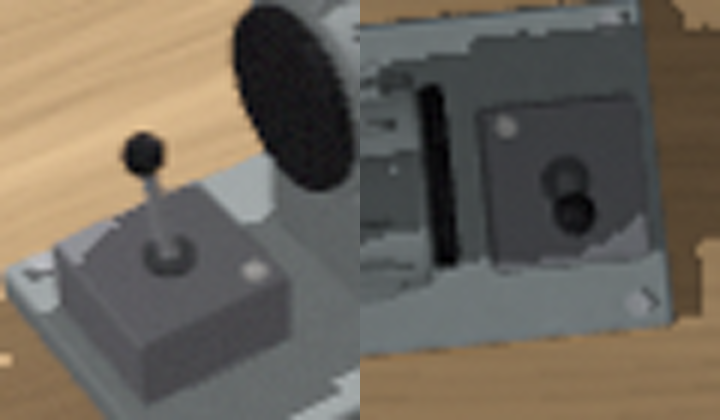

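The crop shows the ball still on the robot's side, at scene (283.3,196.0), so the push did not move it for good. I'll check the numbers and then repeat lower, with a look at contact.

Run:
```python
from h import *
print(arm.tcp_to_tips)
for k in "01":
  for nm,n,(x,y,w,h) in(("s","scene",(270,180,25,30)),("t","top",(322,195,36,45))):
    im=cv2.imread(f"pics/{n}{k}.png")
    g=cv2.inRange(im[y:y+h,x:x+w],(0,0,0),(38,38,38));_,_,st,c=cv2.connectedComponentsWithStats(g)
    print(k,nm,[(tuple(np.round(c[i]+[x,y],1)),int(st[i,4]))for i in range(1,len(c)) if st[i,4]>8])
b=tri((283.3,196),(335.3,219.2));print(b)
# pivot: rod foot
cs=lambda x,y,ox,oy:((x+.5)/6-.5+ox,(y+.5)/6-.5+oy)
print("pivot",tri(cs(168,252,260,170),cs(565-360,178,300,185)))
```

```text
0.014
0 s [((np.float64(283.3), np.float64(195.8)), 25)]
0 t [((np.float64(334.6), np.float64(217.5)), 70)]
1 s [((np.float64(283.3), np.float64(196.0)), 23)]
1 t [((np.float64(335.3), np.float64(219.2)), 47)]
(array([ 0.58104821, -0.11929677,  0.1076365 ]), np.float64(0.0007569511259896422))
pivot (array([ 0.59711497, -0.11718482,  0.06396354]), np.float64(0.00021115118982565365))
```

>>> move_arm(series=[{"x": 0.1, "y": -0.92, "z": 0, "spin": 0}, {"x": 0.1, "y": -0.92, "z": 0, "spin": 0}, {"x": 0.1, "y": -0.92, "z": 0, "spin": 0}, {"x": 0.1, "y": -0.92, "z": 0, "spin": 0}, {"x": 0.1, "y": -0.92, "z": 0, "spin": 0}, {"x": 0.1, "y": -0.92, "z": 0, "spin": 0}, {"x": 0.1, "y": -0.92, "z": 0, "spin": 0}, {"x": 0, "y": 0, "z": 0.5, "spin": 0}], gripper=0)

```text
clock: 5.53
position: [0.5387, -0.1337, 0.2369]
tcp_rot: [[-0.997, -0.083, 0.004], [-0.083, 0.997, -0.003], [-0.004, -0.003, -1.0]]
contact_force: [-0.3, -0.4, -0.2]
gripper_width: -0.003
finger_force: 0.0
```

>>> move_arm(series=[{"x": 0, "y": 0, "z": 0.8, "spin": 0}, {"x": 0, "y": 0, "z": 0.8, "spin": 0}, {"x": 0, "y": 0, "z": 0.9, "spin": 0}, {"x": 0, "y": 0, "z": 0.9, "spin": 0}, {"x": -0.2, "y": 0, "z": 0, "spin": 0}, {"x": -0.3, "y": 0, "z": 0, "spin": 0}, {"x": -0.4, "y": 0, "z": 0, "spin": 0}, {"x": 0, "y": 0, "z": 0, "spin": 0}])

```text
clock: 6.2
position: [0.577, -0.1247, 0.1007]
tcp_rot: [[-0.996, -0.088, 0.003], [-0.088, 0.996, -0.001], [-0.003, -0.001, -1.0]]
contact_force: [-0.6, 0.4, 0.4]
gripper_width: 0.0
finger_force: 0.0
```

Run:
```python
from h import *
for n in("scene","top"):cv2.imwrite(f"pics/{n}2.png",arm.camera(n)[:,:,::-1])
s=cv2.imread("pics/scene2.png");t=cv2.imread("pics/top2.png")
cv2.imwrite("pics/c5.png",np.hstack([crop(s,250,140,80,100,5),crop(t,290,170,80,100,5)]))
o=arm.get_obs();print(o["position"],o["contact_force"])
```

```text
[ 0.5748619  -0.12447489  0.1002968 ] [-0.36200604 -1.00242022 -0.44268215]
```

View pics/c5.png

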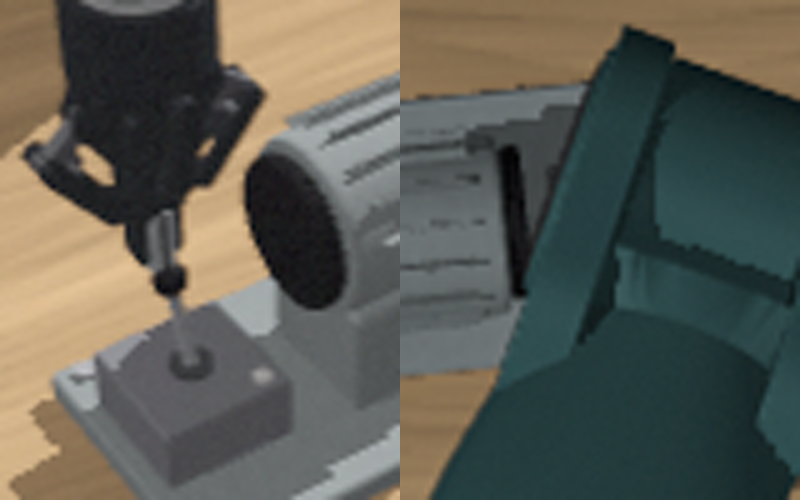

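The crop shows the fingertips behind and above the ball: ball at scene (284,196), tips ending near (282,193). The tips are higher than expected, so I'll back off and go 15 mm lower.

>>> move_arm(series=[{"x": 0.5, "y": 0, "z": 0, "spin": 0}, {"x": 0.3, "y": 0.1, "z": 0, "spin": 0}, {"x": 0, "y": 0, "z": 0.2, "spin": 0}, {"x": 0, "y": 0, "z": 0.2, "spin": 0}, {"x": 0, "y": 0, "z": 0, "spin": 0}, {"x": -0.3, "y": 0, "z": 0, "spin": 0}, {"x": -0.3, "y": 0, "z": 0, "spin": 0}, {"x": -0.2, "y": 0, "z": 0, "spin": 0}])

```text
clock: 6.97
position: [0.5745, -0.1202, 0.0828]
tcp_rot: [[-0.996, -0.087, -0.0], [-0.087, 0.996, -0.0], [0.0, -0.0, -1.0]]
contact_force: [-1.5, -0.2, 1.9]
gripper_width: -0.003
finger_force: 0.9
```

>>> move_arm(series=[{"x": -0.2, "y": 0, "z": 0, "spin": 0}, {"x": -0.1, "y": 0, "z": 0, "spin": 0}, {"x": -0.1, "y": 0, "z": 0, "spin": 0}, {"x": -0.1, "y": 0, "z": 0, "spin": 0}, {"x": 0, "y": 0, "z": 0, "spin": 0}, {"x": 0, "y": 0, "z": 0, "spin": 0}, {"x": 0, "y": 0, "z": 0, "spin": 0}, {"x": 0, "y": 0, "z": 0, "spin": 0}])

```text
clock: 7.63
position: [0.5933, -0.1184, 0.083]
tcp_rot: [[-0.996, -0.087, 0.0], [-0.087, 0.996, -0.0], [-0.0, -0.0, -1.0]]
contact_force: [0.2, 0.5, 0.6]
gripper_width: -0.002
finger_force: 0.0
```

Run:
```python
from h import *
n="scene";cv2.imwrite("pics/scene3.png",arm.camera(n)[:,:,::-1])
s=cv2.imread("pics/scene3.png")
cv2.imwrite("pics/c6.png",crop(s,250,140,80,100,5))
o=arm.get_obs();print(o["position"],o["contact_force"])
```

```text
[ 0.59325283 -0.1183836   0.08301597] [ 0.55177028 -0.31743255  1.35783341]
```

View pics/c6.png

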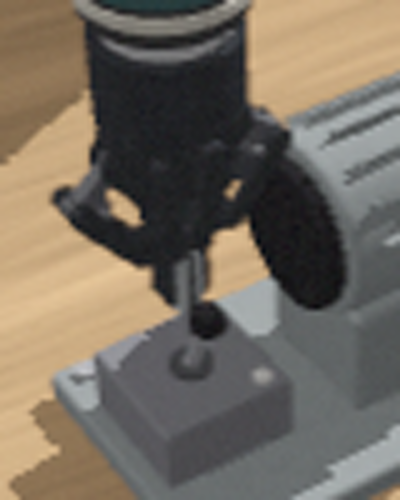

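The ball is now at scene (291.6,204), which is the off side. I'll nudge it a few millimetres more, then back off towards the robot and rise.

>>> move_arm(series=[{"x": -0.1, "y": 0, "z": 0, "spin": 0}, {"x": -0.05, "y": 0, "z": 0, "spin": 0}, {"x": 0, "y": 0, "z": 0, "spin": 0}, {"x": 0, "y": 0, "z": 0, "spin": 0}, {"x": 0.5, "y": 0, "z": 0, "spin": 0}, {"x": 0.7, "y": 0, "z": 0, "spin": 0}, {"x": 0.2, "y": 0, "z": -0.9, "spin": 0}, {"x": 0, "y": 0, "z": -1, "spin": 0}])

```text
clock: 8.35
position: [0.5393, -0.1217, 0.1575]
tcp_rot: [[-0.996, -0.087, -0.007], [-0.087, 0.996, 0.003], [0.007, 0.003, -1.0]]
contact_force: [2.3, -0.6, 1.3]
gripper_width: 0.0
finger_force: 0.0
```

>>> move_arm(series=[{"x": 0, "y": 0, "z": -1, "spin": 0}, {"x": 0, "y": 0, "z": -1, "spin": 0}, {"x": 0, "y": 1, "z": -0.2, "spin": 0}, {"x": 0, "y": 1, "z": 0, "spin": 0}, {"x": 0, "y": 1, "z": 0, "spin": 0}, {"x": 0, "y": 1, "z": 0, "spin": 0}, {"x": 0, "y": 1, "z": 0, "spin": 0}, {"x": 0, "y": 1, "z": 0, "spin": 0}], gripper=45)

```text
clock: 9.02
position: [0.5223, 0.1183, 0.2472]
tcp_rot: [[-0.996, -0.087, 0.001], [-0.087, 0.996, 0.0], [-0.001, 0.0, -1.0]]
contact_force: [-0.2, 0.3, 0.3]
gripper_width: 0.529
finger_force: 0.0
```

Run:
```python
from h import *
ims={n:arm.camera(n)[:,:,::-1].copy() for n in("scene","top")}
for n in ims: cv2.imwrite(f"pics/{n}4.png",ims[n])
for n,(x,y,w,h) in(("scene",(270,180,25,40)),("top",(322,190,36,50))):
    g=cv2.inRange(ims[n][y:y+h,x:x+w],(0,0,0),(38,38,38));_,_,st,c=cv2.connectedComponentsWithStats(g)
    print(n,[(tuple(np.round(c[i]+[x,y],1)),int(st[i,4]))for i in range(1,len(c)) if st[i,4]>8])
for a in(.7,.9): print(a,proj("scene",np.array([.601,-.117,.066])+[.05*np.sin(a-.45),.0045*np.sin(a-.45),.05*np.cos(a-.45)]))
o=arm.get_obs();print(o["position"],o["contact_force"])
```

```text
scene [((np.float64(291.7), np.float64(205.1)), 31)]
top [((np.float64(333.8), np.float64(206.1)), 39)]
0.7 [290.14144664 201.17165   ]
0.9 [292.16073103 204.2938452 ]
[0.52184649 0.12111911 0.24714304] [ 0.08415605 -0.22132344  0.26555941]
```

The switch ball is at scene (291.7,205.1), which matches full off. Next I'll refine the wheel's y position from its edges in the first top picture.

Run:
```python
from h import *
g=cv2.cvtColor(cv2.imread("pics/top0.png"),cv2.COLOR_BGR2GRAY)
for r in(208,212,216,226,230,234):
    c=np.where(g[r,218:245]<45)[0]+218;print(r,c.min(),c.max(),g[r,222:242].tolist())
for z,u in((.173,225.5),(.17,226)):print(onz("top",u,216,z))
s=cv2.cvtColor(cv2.imread("pics/scene0.png"),cv2.COLOR_BGR2GRAY)
m=cv2.inRange(s[130:180,355:395],0,45);ys,xs=np.where(m);print("scene bbox",xs.min()+355,xs.max()+355,ys.min()+130,ys.max()+130)
```

```text
208 226 234 [114, 124, 125, 58, 10, 11, 14, 15, 14, 10, 6, 4, 13, 118, 126, 127, 91, 80, 81, 81]
212 225 235 [105, 126, 92, 37, 13, 14, 17, 15, 18, 13, 13, 5, 21, 15, 125, 106, 82, 81, 82, 81]
216 225 237 [110, 114, 90, 38, 16, 15, 18, 17, 20, 13, 10, 6, 15, 16, 13, 44, 81, 85, 83, 84]
226 226 238 [99, 92, 105, 62, 25, 18, 24, 19, 23, 23, 15, 11, 11, 30, 33, 26, 37, 97, 104, 103]
230 227 237 [112, 111, 113, 103, 47, 19, 21, 22, 22, 22, 19, 12, 22, 27, 7, 23, 97, 104, 102, 103]
234 227 236 [116, 115, 116, 115, 87, 35, 18, 20, 19, 20, 20, 17, 23, 24, 5, 50, 100, 105, 104, 102]
[0.58952073 0.17677136 0.173     ]
[0.58964565 0.17594793 0.17      ]
scene bbox 363 394 141 179
```

>>> move_arm(series=[{"x": -0.59, "y": 0.54, "z": 0, "spin": 0}, {"x": -0.59, "y": 0.54, "z": 0, "spin": 0}, {"x": 0, "y": 0, "z": 0, "spin": 0}, {"x": 0, "y": 0, "z": 0.74, "spin": 0}, {"x": 0, "y": 0, "z": 0.74, "spin": 0}, {"x": 0, "y": 0, "z": 0.74, "spin": 0}, {"x": 0, "y": 0, "z": 0, "spin": 0}, {"x": 0, "y": 0, "z": 0, "spin": 0}], gripper=40)

```text
clock: 9.78
position: [0.5653, 0.1631, 0.158]
tcp_rot: [[-0.996, -0.087, -0.002], [-0.087, 0.996, -0.0], [0.002, -0.0, -1.0]]
contact_force: [0.0, -0.6, 1.2]
gripper_width: 0.468
finger_force: 0.0
```

>>> move_arm(series=[{"x": 0, "y": 0, "z": 0, "spin": 0}, {"x": 0, "y": 0, "z": 0, "spin": 0}, {"x": 0, "y": 0, "z": 0, "spin": 0}, {"x": 0, "y": 0, "z": 0, "spin": 0}, {"x": 0, "y": 0, "z": 0, "spin": 0}, {"x": 0, "y": 0, "z": 0, "spin": 0}, {"x": 0, "y": 0, "z": 0, "spin": 0}, {"x": 0, "y": 0, "z": 0, "spin": 0}], gripper=10, force=20)

```text
clock: 10.45
position: [0.5658, 0.1635, 0.1581]
tcp_rot: [[-0.996, -0.087, 0.0], [-0.087, 0.996, -0.0], [-0.0, -0.0, -1.0]]
contact_force: [-0.5, -0.6, -0.2]
gripper_width: 0.116
finger_force: 0.0
```

The fingers closed to 10 mm without meeting the wheel, so the real tip position differs from what I expected. One look to settle it.

Run:
```python
from h import *
o=arm.get_obs();p=o["position"];R=o["tcp_rot"];print(p)
s=arm.camera("scene")[:,:,::-1].copy();t=arm.camera("top")[:,:,::-1].copy()
cv2.imwrite("pics/scene5.png",s);cv2.imwrite("pics/top5.png",t)
a=crop(s,330,90,80,100,5);b=crop(t,190,160,80,100,5)
for nm,im,ox,oy in(("scene",a,330,90),("top",b,190,160)):
  for d,c in((0.,(0,0,255)),(.014,(0,255,0))):
    u=(proj(nm,p+R[:,2]*d)-[ox,oy])*5;cv2.circle(im,tuple(int(k) for k in u),3,c,-1)
cv2.imwrite("pics/c7.png",np.hstack([a,b]))
```

```text
[0.56583162 0.16354442 0.15812728]
```

View pics/c7.png

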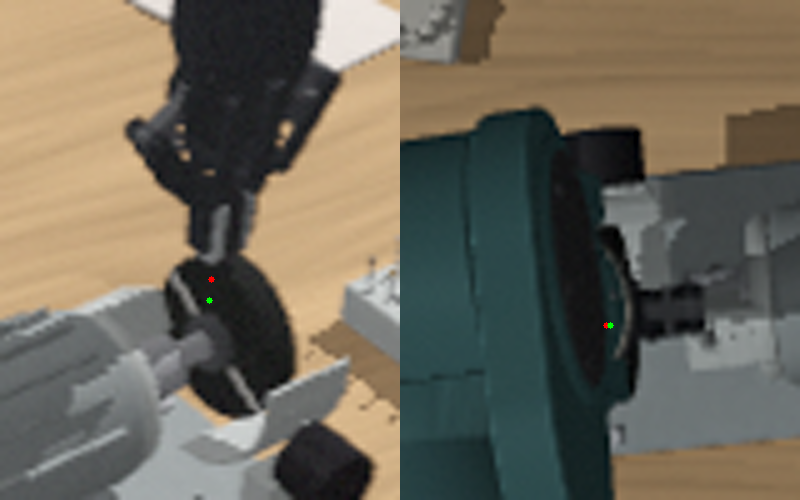

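The crop shows the fingertips ending at scene crop (213,258), just above the rim, while the nominal tip point (209,300) lies about 29 mm lower. So the real tips stand about 15 mm above the reported TCP. I'll apply that offset from here on: open, shift 4 mm in y, go down 28 mm and close.

>>> move_arm(series=[{"x": 0, "y": 0, "z": 0, "spin": 0}, {"x": 0, "y": 0.1, "z": 0, "spin": 0}, {"x": 0, "y": 0, "z": 0, "spin": 0}, {"x": 0, "y": 0, "z": 0, "spin": 0}, {"x": 0, "y": 0, "z": 0.2, "spin": 0}, {"x": 0, "y": 0, "z": 0.2, "spin": 0}, {"x": 0, "y": 0, "z": 0.2, "spin": 0}, {"x": 0, "y": 0, "z": 0.1, "spin": 0}], gripper=45)

```text
clock: 11.22
position: [0.5648, 0.1673, 0.1284]
tcp_rot: [[-0.996, -0.087, -0.002], [-0.087, 0.996, -0.0], [0.002, -0.0, -1.0]]
contact_force: [1.1, 0.6, -0.6]
gripper_width: 0.53
finger_force: 0.0
```

>>> move_arm(series=[{"x": 0, "y": 0, "z": 0, "spin": 0}, {"x": 0, "y": 0, "z": 0, "spin": 0}, {"x": 0, "y": 0, "z": 0, "spin": 0}, {"x": 0, "y": 0, "z": 0, "spin": 0}, {"x": 0, "y": 0, "z": 0, "spin": 0}, {"x": 0, "y": 0, "z": 0, "spin": 0}, {"x": 0, "y": 0, "z": 0, "spin": 0}, {"x": 0, "y": 0, "z": 0, "spin": 0}], gripper=10, force=20)

```text
clock: 11.88
position: [0.5649, 0.1703, 0.1299]
tcp_rot: [[-0.996, -0.089, -0.001], [-0.089, 0.996, 0.006], [0.001, 0.006, -1.0]]
contact_force: [-1.5, 21.7, -6.7]
gripper_width: 0.228
finger_force: 23.1
```

>>> move_arm(series=[{"x": 0, "y": 0.06, "z": 0, "spin": 0}, {"x": 0, "y": 0.06, "z": 0, "spin": 0}, {"x": 0, "y": 0, "z": 0, "spin": 0}, {"x": 0, "y": 0, "z": 0, "spin": 0}, {"x": 0, "y": 0, "z": 0, "spin": 0}, {"x": 0, "y": 0, "z": 0, "spin": 0}, {"x": 0, "y": 0, "z": 0, "spin": 0}, {"x": 0, "y": 0, "z": 0, "spin": 0}])

```text
clock: 12.55
position: [0.565, 0.1704, 0.1299]
tcp_rot: [[-0.996, -0.086, -0.001], [-0.086, 0.996, -0.004], [0.001, -0.004, -1.0]]
contact_force: [1.2, -14.2, -4.1]
gripper_width: 0.229
finger_force: 23.9
```

>>> move_arm(series=[{"x": -0.07, "y": -0.05, "z": -0.016, "spin": 0}, {"x": -0.07, "y": 0, "z": -0.011, "spin": 0}, {"x": -0.07, "y": 0, "z": -0.007, "spin": 0}, {"x": -0.07, "y": 0, "z": -0.003, "spin": 0}, {"x": -0.07, "y": 0, "z": 0.003, "spin": 0}, {"x": -0.07, "y": 0, "z": 0.007, "spin": 0}, {"x": -0.07, "y": 0, "z": 0.011, "spin": 0}, {"x": -0.07, "y": 0, "z": 0.016, "spin": 0}])

```text
clock: 13.22
position: [0.5863, 0.1723, 0.1298]
tcp_rot: [[-0.996, -0.088, -0.003], [-0.088, 0.996, 0.0], [0.003, 0.0, -1.0]]
contact_force: [-7.4, 1.3, -1.2]
gripper_width: 0.229
finger_force: 23.6
```

>>> move_arm(series=[{"x": 0, "y": 0, "z": 0, "spin": 0}, {"x": 0, "y": 0, "z": 0, "spin": 0}, {"x": 0, "y": 0, "z": 0, "spin": 0}, {"x": 0, "y": 0, "z": 0, "spin": 0}, {"x": 0, "y": 0, "z": 0, "spin": 0}, {"x": 0, "y": 0, "z": 0, "spin": 0}, {"x": 0, "y": 0, "z": 0, "spin": 0}, {"x": 0, "y": 0, "z": 0, "spin": 0}])

```text
clock: 13.88
position: [0.5867, 0.1724, 0.1298]
tcp_rot: [[-0.996, -0.088, -0.002], [-0.088, 0.996, 0.0], [0.002, 0.0, -1.0]]
contact_force: [-4.8, 0.7, -4.2]
gripper_width: 0.225
finger_force: 23.2
```

Run:
```python
from h import *
cv2.imwrite("pics/scene6.png",arm.camera("scene")[:,:,::-1])
yv=np.array([-.09,.996,0]);xv=np.array([.996,.09,0])
w=np.array([.576,.1715,.125]);o=w-.010*yv
# chalk on the motor-side face: for every radius the brightest direction
C,_=ray("scene",0,0)
for f in("scene0","scene6"):
    g=cv2.cvtColor(cv2.imread(f"pics/{f}.png"),cv2.COLOR_BGR2GRAY).astype(np.float32)
    pts=[]
    for v in range(135,182):
        for u in range(355,400):
            c,d=ray("scene",u,v);q=c+d*(((o-c)@yv)/(d@yv))-o;a,b=q@xv,q[2];r=np.hypot(a,b)
            if .021<r<.044 and g[v,u]>75: pts.append((a,b,r,g[v,u],u,v))
    pts=np.array(pts);ang=np.degrees(np.arctan2(pts[:,0],pts[:,1]));print(f,len(pts))
    for lo,hi in((-90,0),(90,180)):
        k=(ang>lo)&(ang<hi);print(lo,k.sum(),np.round(sorted(ang[k]),0).tolist(), pts[k,:2].mean(0).round(4))
```

```text
scene0 57
-90 13 [-75.0, -73.0, -70.0, -69.0, -67.0, -66.0, -66.0, -64.0, -64.0, -62.0, -61.0, -60.0, -59.0] [-0.0297  0.0136]
90 15 [116.0, 118.0, 118.0, 119.0, 120.0, 121.0, 122.0, 123.0, 124.0, 125.0, 128.0, 128.0, 128.0, 132.0, 133.0] [ 0.0266 -0.0176]
scene6 84
-90 18 [-57.0, -51.0, -51.0, -48.0, -47.0, -46.0, -45.0, -44.0, -43.0, -41.0, -40.0, -39.0, -39.0, -37.0, -37.0, -37.0, -35.0, -34.0] [-0.0221  0.0242]
90 17 [140.0, 142.0, 142.0, 144.0, 145.0, 146.0, 146.0, 147.0, 149.0, 149.0, 151.0, 151.0, 153.0, 154.0, 155.0, 158.0, 160.0] [ 0.0169 -0.0275]
```

>>> move_arm(series=[{"x": -0.04, "y": 0, "z": 0.01, "spin": 0}, {"x": -0.04, "y": 0, "z": 0.013, "spin": 0}, {"x": -0.04, "y": 0, "z": 0.015, "spin": 0}, {"x": 0, "y": 0, "z": 0, "spin": 0}, {"x": 0, "y": 0, "z": 0, "spin": 0}, {"x": 0, "y": 0, "z": 0, "spin": 0}, {"x": 0, "y": 0, "z": 0, "spin": 0}, {"x": 0, "y": 0, "z": 0, "spin": 0}])

```text
clock: 14.6
position: [0.5915, 0.1728, 0.1284]
tcp_rot: [[-0.996, -0.088, -0.002], [-0.088, 0.996, 0.0], [0.002, 0.0, -1.0]]
contact_force: [-5.9, 0.7, -2.9]
gripper_width: 0.227
finger_force: 23.2
```

```bash
cat > chalk.py <<'E'
from h import *
import sys
yv=np.array([-.09,.996,0]);xv=np.array([.996,.09,0])
w=np.array([.576,.1715,.125])-[.002*.996,0,.002];o=w-.010*yv
def chalk(im):
    g=cv2.cvtColor(im,cv2.COLOR_BGR2GRAY);P=[]
    for v in range(135,182):
        for u in range(355,400):
            c,d=ray("scene",u,v);q=c+d*(((o-c)@yv)/(d@yv))-o;a,b=q@xv,q[2]
            if .021<np.hypot(a,b)<.044 and g[v,u]>75: P.append((a,b))
    P=np.array(P);t=np.degrees(np.arctan2(P[:,0],P[:,1]))
    A=P[(t>-85)&(t<0)];B=P[(t>95)&(t<178)];d=B.mean(0)-A.mean(0)
    Q=np.r_[A,B];vx,vy,_,_=cv2.fitLine(Q.astype(np.float32),cv2.DIST_HUBER,0,.01,.01).ravel()
    return np.degrees(np.arctan2(d[0],-d[1])),np.degrees(np.arctan(vx/-vy)),len(A),len(B)
if __name__=="__main__":
    im=arm.camera("scene")[:,:,::-1].copy();cv2.imwrite(f"pics/{sys.argv[1]}.png",im)
    for f in("scene0","scene4","scene6",sys.argv[1]):print(f,chalk(cv2.imread(f"pics/{f}.png")))
E
python3 chalk.py scene7
```

```text
scene0 (np.float64(61.058189678815744), np.float32(60.569096), 14, 14)
scene4 (np.float64(61.058189678815744), np.float32(60.569096), 14, 14)
scene6 (np.float64(37.221891959970186), np.float32(37.027878), 18, 15)
scene7 (np.float64(31.38140840459406), np.float32(31.351591), 17, 15)
```

>>> move_arm(series=[{"x": -0.025, "y": 0, "z": 0.01, "spin": 0}, {"x": 0, "y": 0, "z": 0, "spin": 0}, {"x": 0, "y": 0, "z": 0, "spin": 0}, {"x": 0, "y": 0, "z": 0, "spin": 0}, {"x": 0, "y": 0, "z": 0, "spin": 0}, {"x": 0, "y": 0, "z": 0, "spin": 0}, {"x": 0, "y": 0, "z": 0, "spin": 0}, {"x": 0, "y": 0, "z": 0, "spin": 0}])

```text
clock: 15.32
position: [0.5924, 0.1729, 0.1281]
tcp_rot: [[-0.996, -0.088, -0.002], [-0.088, 0.996, 0.0], [0.002, 0.0, -1.0]]
contact_force: [-6.6, 2.4, -1.2]
gripper_width: 0.223
finger_force: 23.4
```

>>> move_arm(series=[{"x": 0, "y": 0, "z": 0, "spin": 0}, {"x": 0, "y": 0, "z": 0, "spin": 0}, {"x": 0, "y": 0, "z": 0, "spin": 0}, {"x": 0, "y": 0, "z": 0, "spin": 0}, {"x": 0, "y": 0, "z": -0.3, "spin": 0}, {"x": 0, "y": 0, "z": -0.7, "spin": 0}, {"x": 0, "y": 0, "z": -1, "spin": 0}, {"x": 0, "y": 0, "z": -1, "spin": 0}], gripper=40)

```text
clock: 15.98
position: [0.5927, 0.1726, 0.2494]
tcp_rot: [[-0.996, -0.087, -0.001], [-0.087, 0.996, -0.0], [0.001, -0.0, -1.0]]
contact_force: [1.2, 0.0, 0.6]
gripper_width: 0.465
finger_force: 0.0
```

```bash
python3 chalk.py scene8
python3 - <<'E'
from h import *
# pin head: flats' yaw and position, from first top/scene picture
t=cv2.imread("pics/top0.png");s=cv2.imread("pics/scene0.png")
g=cv2.cvtColor(t,cv2.COLOR_BGR2GRAY);hsv=cv2.cvtColor(t,cv2.COLOR_BGR2HSV)
print(t[222:233,404:422].max(axis=2));print(t[222:233,404:422,0].astype(int)-t[222:233,404:422,2])
print(s[212:236,192:206,0].astype(int)-s[212:236,192:206,2]);print(cv2.cvtColor(s,cv2.COLOR_BGR2GRAY)[212:236,192:206])
E
```

```text
scene0 (np.float64(61.058189678815744), np.float32(60.569096), 14, 14)
scene4 (np.float64(61.058189678815744), np.float32(60.569096), 14, 14)
scene6 (np.float64(37.221891959970186), np.float32(37.027878), 18, 15)
scene8 (np.float64(30.47399429314248), np.float32(30.465487), 16, 13)
[[113 111 115 118 119 118 121 122 120 114 112 112 114 116 101  86  83  84]
 [112 112 115 119 119 119 123 117 111 110 106 105 107 109  76  82  86  85]
 [114 108 108 111 120 120 116  78  32  39  46  54  56  57  46  76  82  81]
 [108  76  63  65 109 107  63  46  43  58  59  57  58  59  51  75  82  82]
 [ 64  65  66  70  70  55  50  45  45  60  59  58  59  59  51  72  80  81]
 [ 68  67  66  70  67  48  52  47  44  62  59  60  57  59  49  77  81  81]
 [ 69  68  68  69  70  49  49  47  45  63  61  59  57  61  61  98  85  79]
 [ 69  68  68  69  70  63  67  52  47  61  57  61  68  76  84 108  87  81]
 [ 69  65  65  65  67  82 111  94  85  73  86  96 111 114 115 117  89  80]
 [ 80  80  80  79  80 114 121 123 125 123 120 115 111 112 112 115  97  82]
 [113 116 115 116 117 119 118 119 123 121 117 115 109 110 112 115 1
[... 3304 characters left out ...]
6 130  69  44  45  48  44  47  47  97 142 147 162]
 [146 146 134  90  47  47  45  46  48  43  81 127 142 147]
 [145 147 140 110  54  48  46  49  49  47  66 112 142 145]
 [145 145 146 133  78  47  47  48  46  43  52  94 132 142]
 [144 143 147 130  56  47  45  46  46  48  54  85 120 139]
 [142 143 145 133  75  48  42  45  50  54  57  85 127 138]
 [139 141 143 135  89  52  51  56  68  57  74 115 137 139]
 [137 139 141 144 133  93  65  40  58  71 114 149 139 127]
 [135 138 141 144 144 146 138 107  93  96 111 115  90  89]
 [137 136 138 142 142 146 141 121  96  97 109 109  88  88]
 [136 137 136 141 142 144 143 128  96  94 107 117  90  89]
 [136 138 136 137 138 142 144 135  97  96 101 108  92  91]]
```

The chalk now reads 30.5° against the wanted 30°, so the spindle is lined up. The pin head's top face lies at top (415.4,226.5), with its flats aligned to the block at a yaw of about 8°. Next, over to the pin.

>>> move_arm(series=[{"x": 0.15, "y": -0.97, "z": 0, "spin": 0}, {"x": 0.15, "y": -0.97, "z": 0, "spin": 0}, {"x": 0.15, "y": -0.97, "z": 0, "spin": 0}, {"x": 0.15, "y": -0.97, "z": 0, "spin": 0}, {"x": 0.15, "y": -0.97, "z": 0, "spin": 0}, {"x": 0.15, "y": -0.97, "z": 0, "spin": 0}, {"x": 0.15, "y": -0.97, "z": 0, "spin": 0}, {"x": 0.15, "y": -0.97, "z": 0, "spin": 0}], gripper=40)

```text
clock: 16.7
position: [0.5723, -0.1427, 0.2485]
tcp_rot: [[-0.996, -0.087, 0.001], [-0.087, 0.996, -0.0], [-0.001, -0.0, -1.0]]
contact_force: [0.9, -0.5, 0.3]
gripper_width: 0.466
finger_force: 0.0
```

>>> move_arm(series=[{"x": 0.15, "y": -0.97, "z": 0, "spin": 0}, {"x": 0.15, "y": -0.97, "z": 0, "spin": 0}, {"x": 0.15, "y": -0.97, "z": 0, "spin": 0}, {"x": 0.15, "y": -0.97, "z": 0, "spin": 0}, {"x": 0.15, "y": -0.97, "z": 0, "spin": 0}, {"x": 0, "y": 0, "z": 0, "spin": -0.014}, {"x": 0, "y": 0, "z": 0, "spin": 0}, {"x": 0, "y": 0, "z": 0, "spin": 0}])

```text
clock: 17.37
position: [0.5597, -0.3365, 0.2481]
tcp_rot: [[-0.992, -0.13, 0.0], [-0.13, 0.992, 0.0], [-0.0, 0.0, -1.0]]
contact_force: [0.3, 0.8, 0.3]
gripper_width: 0.468
finger_force: 0.0
```

>>> move_arm(series=[{"x": 0.02, "y": -0.09, "z": 0, "spin": 0}, {"x": 0, "y": 0, "z": 0.9, "spin": 0}, {"x": 0, "y": 0, "z": 0.9, "spin": 0}, {"x": 0, "y": 0, "z": 0.9, "spin": 0}, {"x": 0, "y": 0, "z": 0.6, "spin": 0}, {"x": 0, "y": 0, "z": 0.5, "spin": 0}, {"x": 0, "y": 0, "z": 0.3, "spin": 0}, {"x": 0, "y": 0, "z": 0.25, "spin": 0}])

```text
clock: 18.03
position: [0.5593, -0.3389, 0.0732]
tcp_rot: [[-0.991, -0.132, -0.001], [-0.132, 0.991, 0.001], [0.001, 0.001, -1.0]]
contact_force: [0.5, -0.2, 1.1]
gripper_width: 0.473
finger_force: 0.0
```

>>> move_arm(series=[{"x": 0, "y": 0, "z": 0, "spin": 0}, {"x": 0, "y": 0, "z": 0, "spin": 0}, {"x": 0, "y": 0, "z": 0, "spin": 0}, {"x": 0, "y": 0, "z": 0, "spin": 0}, {"x": 0, "y": 0, "z": 0, "spin": 0}, {"x": 0, "y": 0, "z": 0, "spin": 0}, {"x": 0, "y": 0, "z": 0, "spin": 0}, {"x": 0, "y": 0, "z": 0, "spin": 0}], gripper=8, force=30)

```text
clock: 18.7
position: [0.5596, -0.3404, 0.0747]
tcp_rot: [[-0.991, -0.131, 0.001], [-0.131, 0.991, -0.001], [-0.001, -0.001, -1.0]]
contact_force: [0.2, -0.7, 3.3]
gripper_width: 0.177
finger_force: 35.6
```

>>> move_arm(series=[{"x": 0, "y": 0, "z": -0.3, "spin": 0}, {"x": 0, "y": 0, "z": -0.6, "spin": 0}, {"x": 0, "y": 0, "z": -0.8, "spin": 0}, {"x": 0, "y": 0, "z": -0.9, "spin": 0}, {"x": 0, "y": 0, "z": -0.9, "spin": 0}, {"x": 0, "y": 0, "z": -0.9, "spin": 0}, {"x": 0, "y": 0, "z": -0.6, "spin": 0}, {"x": 0, "y": 0, "z": 0, "spin": 0.013}])

```text
clock: 19.37
position: [0.5603, -0.3409, 0.2794]
tcp_rot: [[-0.996, -0.091, 0.005], [-0.091, 0.996, -0.004], [-0.005, -0.005, -1.0]]
contact_force: [0.3, 0.1, -0.8]
gripper_width: 0.175
finger_force: 35.0
```

>>> move_arm(series=[{"x": 0.1, "y": 0.95, "z": 0, "spin": 0}, {"x": 0.1, "y": 0.95, "z": 0, "spin": 0}, {"x": 0.1, "y": 0.95, "z": 0, "spin": 0}, {"x": 0.1, "y": 0.95, "z": 0, "spin": 0}, {"x": 0.1, "y": 0.95, "z": 0, "spin": 0}, {"x": 0.1, "y": 0.95, "z": 0, "spin": 0}, {"x": 0.1, "y": 0.95, "z": 0, "spin": 0}, {"x": 0, "y": 0.6, "z": 0, "spin": 0}])

```text
clock: 20.03
position: [0.5037, -0.0511, 0.2746]
tcp_rot: [[-0.996, -0.092, 0.0], [-0.092, 0.996, 0.0], [-0.0, 0.0, -1.0]]
contact_force: [0.2, -0.2, -0.3]
gripper_width: 0.181
finger_force: 35.0
```

>>> move_arm(series=[{"x": -0.3, "y": 0.96, "z": 0, "spin": 0}, {"x": -0.3, "y": 0.96, "z": 0, "spin": 0}, {"x": -0.3, "y": 0.96, "z": 0, "spin": 0}, {"x": -0.3, "y": 0.96, "z": 0, "spin": 0}, {"x": 0, "y": 0, "z": 0, "spin": 0}, {"x": 0, "y": 0, "z": 0, "spin": 0}, {"x": 0, "y": 0, "z": 0, "spin": 0}, {"x": 0, "y": 0, "z": 0, "spin": 0}])

```text
clock: 20.7
position: [0.539, 0.1025, 0.2742]
tcp_rot: [[-0.996, -0.089, -0.0], [-0.089, 0.996, -0.0], [0.0, -0.0, -1.0]]
contact_force: [0.6, -0.0, -0.2]
gripper_width: 0.177
finger_force: 35.0
```

Run:
```python
from h import *
o=arm.get_obs();p=o["position"];print(p)
s=arm.camera("scene")[:,:,::-1].copy();cv2.imwrite("pics/scene9.png",s)
tip=p-[0,0,.070];u=proj("scene",tip);b=proj("scene",np.array([.5597,.108,.163]));print("tip pred",u,"boss",b)
x0,y0=int(u[0])-55,int(u[1])-60;print(x0,y0)
a=crop(s,x0,y0,110,100,7)
for q,c in((u,(0,0,255)),(b,(0,255,0))):cv2.circle(a,tuple(int(k) for k in (q-[x0,y0]+.5)*7),3,c,-1)
cv2.imwrite("pics/c8.png",a)
```

```text
[0.53900709 0.10246052 0.27420039]
tip pred [349.51563381 133.13377918] boss [354.39960546 149.09441011]
294 73
```

View pics/c8.png

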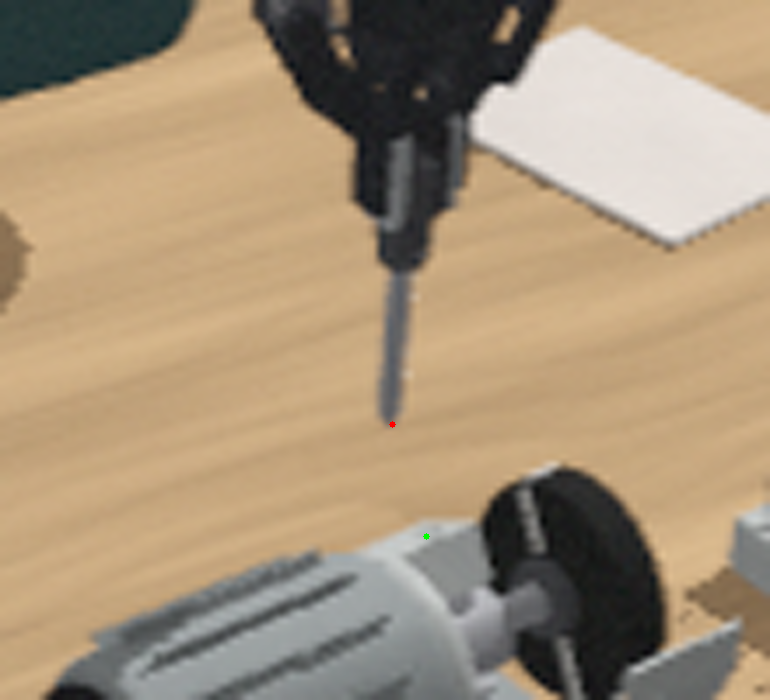

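The tip in crop c8 is at (389,420), matching the predicted point (392,424), and the boss mouth projects onto the boss. I'll go over the mouth and lower the point into it.

>>> move_arm(series=[{"x": -0.3, "y": 0.09, "z": 0, "spin": 0}, {"x": -0.28, "y": 0, "z": 0, "spin": 0}, {"x": 0, "y": 0, "z": 0.3, "spin": 0}, {"x": 0, "y": 0, "z": 0.3, "spin": 0}, {"x": 0, "y": 0, "z": 0.2, "spin": 0}, {"x": 0, "y": 0, "z": 0, "spin": 0}, {"x": 0, "y": 0, "z": 0, "spin": 0}, {"x": 0, "y": 0, "z": 0, "spin": 0}])

```text
clock: 21.42
position: [0.562, 0.1087, 0.2429]
tcp_rot: [[-0.996, -0.09, 0.001], [-0.09, 0.996, 0.0], [-0.001, -0.0, -1.0]]
contact_force: [-0.6, -0.6, -0.2]
gripper_width: 0.181
finger_force: 35.0
```

>>> move_arm(series=[{"x": 0, "y": 0, "z": 0.1, "spin": 0}, {"x": 0, "y": 0, "z": 0.1, "spin": 0}, {"x": 0, "y": 0, "z": 0.1, "spin": 0}, {"x": 0, "y": 0, "z": 0.05, "spin": 0}, {"x": 0, "y": 0, "z": 0, "spin": 0}, {"x": 0, "y": 0, "z": 0, "spin": 0}, {"x": 0, "y": 0, "z": 0, "spin": 0}, {"x": 0, "y": 0, "z": 0, "spin": 0}])

```text
clock: 22.08
position: [0.5618, 0.1091, 0.2281]
tcp_rot: [[-0.996, -0.091, -0.0], [-0.091, 0.996, -0.0], [0.0, -0.0, -1.0]]
contact_force: [-3.8, -0.8, -2.1]
gripper_width: 0.178
finger_force: 34.9
```

>>> move_arm(series=[{"x": 0.17, "y": 0, "z": 0.02, "spin": 0}, {"x": 0.17, "y": 0, "z": 0.03, "spin": 0}, {"x": 0.17, "y": 0, "z": 0.03, "spin": 0}, {"x": 0.17, "y": 0, "z": 0.04, "spin": 0}, {"x": 0, "y": 0, "z": 0, "spin": 0}, {"x": 0, "y": 0, "z": 0, "spin": 0}, {"x": 0, "y": 0, "z": 0, "spin": 0}, {"x": 0, "y": 0, "z": 0, "spin": 0}], force=20)

```text
clock: 22.75
position: [0.535, 0.1066, 0.2234]
tcp_rot: [[-0.996, -0.09, 0.0], [-0.09, 0.996, -0.0], [-0.0, -0.0, -1.0]]
contact_force: [3.1, -1.4, 3.1]
gripper_width: 0.179
finger_force: 36.0
```

```bash
cat > pin.py <<'E'
from h import *
import sys
# pin shank in the scene view: dark bluish-grey band below the fingers, fitted line -> lean in the lathe's x-z plane
o=arm.get_obs();p=o["position"];s=arm.camera("scene")[:,:,::-1].copy();cv2.imwrite(f"pics/{sys.argv[1]}.png",s)
y=np.array([-.09,.996,0]);x=np.array([.996,.09,0]);P=[]
for v in range(60,160):
    for u in range(300,380):
        c,d=ray("scene",u,v);q=c+d*(((p-c)@y)/(d@y))-p;a,b=q@x,q[2]
        if -.02<a<.075 and -.066<b<-.014:
            B,G,R=map(int,s[v,u])
            if B>R-14 and 35<G<125: P.append((a,b))
P=np.array(P,np.float32);l=cv2.fitLine(P,cv2.DIST_HUBER,0,.01,.01).ravel();print(p.round(4),len(P),"lean deg",np.degrees(np.arctan(l[0]/-l[1])),"tip est",[ (b,round(float(np.median(P[np.abs(P[:,1]-b)<.004,0])),4)) for b in(-.02,-.03,-.04,-.05,-.06) if (np.abs(P[:,1]-b)<.004).any()])
E
python3 pin.py scene10
```

```text
[0.535  0.1066 0.2234] 57 lean deg 69.31867 tip est [(-0.02, 0.011), (-0.03, 0.012), (-0.04, 0.0193), (-0.05, 0.0207), (-0.06, 0.0642)]
```

The pin leans as intended, about 15°, with 3 N at the tip. Now the second half of the tilt.

>>> move_arm(series=[{"x": 0.165, "y": 0, "z": 0.05, "spin": 0}, {"x": 0.16, "y": 0, "z": 0.06, "spin": 0}, {"x": 0.155, "y": 0, "z": 0.07, "spin": 0}, {"x": 0.15, "y": 0, "z": 0.08, "spin": 0}, {"x": 0.05, "y": 0, "z": 0.03, "spin": 0}, {"x": 0, "y": 0, "z": 0, "spin": 0}, {"x": 0, "y": 0, "z": 0, "spin": 0}, {"x": 0, "y": 0, "z": 0, "spin": 0}])

```text
clock: 23.47
position: [0.5076, 0.1042, 0.2116]
tcp_rot: [[-0.996, -0.09, -0.001], [-0.09, 0.996, -0.0], [0.001, 0.0, -1.0]]
contact_force: [0.8, -1.3, 3.4]
gripper_width: 0.18
finger_force: 36.8
```

```bash
python3 pin.py scene11
```

```text
[0.5076 0.1042 0.2116] 33 lean deg 27.687887 tip est [(-0.02, 0.029), (-0.03, 0.0363), (-0.04, 0.0399), (-0.05, 0.0451)]
```

>>> move_arm(series=[{"x": -0.08, "y": 0, "z": 0, "spin": 0}, {"x": -0.05, "y": 0, "z": 0.087, "spin": 0}, {"x": -0.05, "y": 0, "z": 0.087, "spin": 0}, {"x": -0.05, "y": 0, "z": 0.087, "spin": 0}, {"x": 0, "y": 0, "z": 0, "spin": 0}, {"x": 0, "y": 0, "z": 0, "spin": 0}, {"x": 0, "y": 0, "z": 0, "spin": 0}, {"x": 0, "y": 0, "z": 0, "spin": 0}])

```text
clock: 24.18
position: [0.5168, 0.105, 0.2013]
tcp_rot: [[-0.996, -0.091, -0.0], [-0.091, 0.996, -0.0], [0.0, -0.0, -1.0]]
contact_force: [-0.4, -0.9, -1.2]
gripper_width: 0.183
finger_force: 36.2
```

>>> move_arm(series=[{"x": -0.05, "y": 0, "z": 0.087, "spin": 0}, {"x": -0.05, "y": 0, "z": 0.087, "spin": 0}, {"x": -0.05, "y": 0, "z": 0.087, "spin": 0}, {"x": 0, "y": 0, "z": 0, "spin": 0}, {"x": 0, "y": 0, "z": 0, "spin": 0}, {"x": 0, "y": 0, "z": 0, "spin": 0}, {"x": 0, "y": 0, "z": 0, "spin": 0}, {"x": 0, "y": 0, "z": 0, "spin": 0}])

```text
clock: 24.85
position: [0.5228, 0.1055, 0.1909]
tcp_rot: [[-0.996, -0.09, -0.0], [-0.09, 0.996, -0.0], [0.0, -0.0, -1.0]]
contact_force: [-0.8, -2.4, -4.1]
gripper_width: 0.175
finger_force: 35.9
```

>>> move_arm(series=[{"x": -0.05, "y": 0, "z": 0.087, "spin": 0}, {"x": -0.05, "y": 0, "z": 0.087, "spin": 0}, {"x": 0, "y": 0, "z": 0, "spin": 0}, {"x": 0, "y": 0, "z": 0, "spin": 0}, {"x": 0, "y": 0, "z": 0, "spin": 0}, {"x": 0, "y": 0, "z": 0, "spin": 0}, {"x": 0, "y": 0, "z": 0, "spin": 0}, {"x": 0, "y": 0, "z": 0, "spin": 0}])

```text
clock: 25.52
position: [0.5268, 0.1059, 0.1839]
tcp_rot: [[-0.996, -0.09, -0.0], [-0.09, 0.996, -0.0], [0.0, -0.0, -1.0]]
contact_force: [-1.3, -3.0, -5.5]
gripper_width: 0.175
finger_force: 35.7
```

>>> move_arm(series=[{"x": -0.05, "y": 0, "z": 0.087, "spin": 0}, {"x": -0.05, "y": 0, "z": 0.087, "spin": 0}, {"x": 0, "y": 0, "z": 0, "spin": 0}, {"x": 0, "y": 0, "z": 0, "spin": 0}, {"x": 0, "y": 0, "z": 0, "spin": 0}, {"x": 0, "y": 0, "z": 0, "spin": 0}, {"x": 0, "y": 0, "z": 0, "spin": 0}, {"x": 0, "y": 0, "z": 0, "spin": 0}])

```text
clock: 26.18
position: [0.5307, 0.1062, 0.1769]
tcp_rot: [[-0.996, -0.09, -0.0], [-0.09, 0.996, -0.0], [0.0, -0.0, -1.0]]
contact_force: [-2.1, -2.9, -8.9]
gripper_width: 0.177
finger_force: 35.5
```

>>> move_arm(series=[{"x": 0.03, "y": -0.02, "z": 0.02, "spin": 0}, {"x": -0.05, "y": 0, "z": 0.087, "spin": 0}, {"x": -0.05, "y": 0, "z": 0.087, "spin": 0}, {"x": 0, "y": 0, "z": 0, "spin": 0}, {"x": 0, "y": 0, "z": 0, "spin": 0}, {"x": 0, "y": 0, "z": 0, "spin": 0}, {"x": 0, "y": 0, "z": 0, "spin": 0}, {"x": 0, "y": 0, "z": 0, "spin": 0}])

```text
clock: 26.85
position: [0.5339, 0.1058, 0.1693]
tcp_rot: [[-0.996, -0.091, 0.0], [-0.091, 0.996, 0.0], [-0.0, 0.0, -1.0]]
contact_force: [-0.3, -0.1, -2.6]
gripper_width: 0.177
finger_force: 36.1
```

>>> move_arm(series=[{"x": -0.05, "y": 0, "z": 0.087, "spin": 0}, {"x": -0.05, "y": 0, "z": 0.087, "spin": 0}, {"x": 0, "y": 0, "z": 0, "spin": 0}, {"x": 0, "y": 0, "z": 0, "spin": 0}, {"x": 0, "y": 0, "z": 0, "spin": 0}, {"x": 0, "y": 0, "z": 0, "spin": 0}, {"x": 0, "y": 0, "z": 0, "spin": 0}, {"x": 0, "y": 0, "z": 0, "spin": 0}])

```text
clock: 27.52
position: [0.5377, 0.1061, 0.1622]
tcp_rot: [[-0.996, -0.091, -0.0], [-0.091, 0.996, -0.0], [0.0, -0.0, -1.0]]
contact_force: [-1.8, -1.1, -3.3]
gripper_width: 0.177
finger_force: 36.1
```

>>> move_arm(series=[{"x": -0.025, "y": 0, "z": 0.043, "spin": 0}, {"x": -0.025, "y": 0, "z": 0.043, "spin": 0}, {"x": 0, "y": 0, "z": 0, "spin": 0}, {"x": 0, "y": 0, "z": 0, "spin": 0}, {"x": 0, "y": 0, "z": 0, "spin": 0}, {"x": 0, "y": 0, "z": 0, "spin": 0}, {"x": 0, "y": 0, "z": 0, "spin": 0}, {"x": 0, "y": 0, "z": 0, "spin": 0}])

```text
clock: 28.18
position: [0.5396, 0.1063, 0.1587]
tcp_rot: [[-0.996, -0.09, -0.0], [-0.09, 0.996, -0.0], [0.0, -0.0, -1.0]]
contact_force: [-2.7, -2.0, -5.4]
gripper_width: 0.18
finger_force: 35.9
```

>>> move_arm(series=[{"x": 0.0, "y": 0, "z": 0.043, "spin": 0}, {"x": -0.02, "y": 0, "z": 0.03, "spin": 0}, {"x": 0, "y": 0, "z": 0, "spin": 0}, {"x": 0, "y": 0, "z": 0, "spin": 0}, {"x": 0, "y": 0, "z": 0, "spin": 0}, {"x": 0, "y": 0, "z": 0, "spin": 0}, {"x": 0, "y": 0, "z": 0, "spin": 0}, {"x": 0, "y": 0, "z": 0, "spin": 0}])

```text
clock: 28.85
position: [0.5403, 0.1064, 0.1565]
tcp_rot: [[-0.996, -0.091, 0.0], [-0.091, 0.996, 0.0], [-0.0, -0.0, -1.0]]
contact_force: [-6.6, -1.9, 8.3]
gripper_width: 0.179
finger_force: 37.4
```

>>> move_arm(series=[{"x": -0.02, "y": 0, "z": 0.043, "spin": 0}, {"x": 0, "y": 0, "z": 0, "spin": 0}, {"x": 0, "y": 0, "z": 0, "spin": 0}, {"x": 0, "y": 0, "z": 0, "spin": 0}, {"x": 0, "y": 0, "z": 0, "spin": 0}, {"x": 0, "y": 0, "z": 0, "spin": 0}, {"x": 0, "y": 0, "z": 0, "spin": 0}, {"x": 0, "y": 0, "z": 0, "spin": 0}])

```text
clock: 29.52
position: [0.5405, 0.1063, 0.1559]
tcp_rot: [[-0.996, -0.091, 0.001], [-0.091, 0.996, -0.0], [-0.001, -0.001, -1.0]]
contact_force: [-17.2, -2.2, 27.4]
gripper_width: 0.175
finger_force: 40.3
```

The pin is seated: the TCP stopped at the predicted height with about 32 N along the axis. I'll relax, open slightly and rise straight up.

>>> move_arm(series=[{"x": 0.015, "y": 0, "z": -0.02, "spin": 0}, {"x": 0, "y": 0, "z": 0, "spin": 0}, {"x": 0, "y": 0, "z": 0, "spin": 0}, {"x": 0, "y": 0, "z": 0, "spin": 0}, {"x": 0, "y": 0, "z": 0, "spin": 0}, {"x": 0, "y": 0, "z": 0, "spin": 0}, {"x": 0, "y": 0, "z": 0, "spin": 0}, {"x": 0, "y": 0, "z": 0, "spin": 0}], gripper=24)

```text
clock: 30.18
position: [0.5407, 0.1064, 0.1549]
tcp_rot: [[-0.996, -0.091, -0.0], [-0.091, 0.996, 0.0], [0.0, 0.0, -1.0]]
contact_force: [0.8, 0.1, -1.0]
gripper_width: 0.281
finger_force: 0.0
```

>>> move_arm(series=[{"x": 0, "y": 0, "z": -0.1, "spin": 0}, {"x": 0, "y": 0, "z": -0.2, "spin": 0}, {"x": 0, "y": 0, "z": -0.4, "spin": 0}, {"x": 0, "y": 0, "z": -0.6, "spin": 0}, {"x": 0, "y": 0, "z": -0.9, "spin": 0}, {"x": 0.9, "y": 0, "z": -0.3, "spin": 0}, {"x": 0.9, "y": 0, "z": 0, "spin": 0}, {"x": 0.9, "y": 0, "z": 0, "spin": 0}])

```text
clock: 30.85
position: [0.4325, 0.0965, 0.2562]
tcp_rot: [[-0.996, -0.091, 0.002], [-0.091, 0.996, 0.0], [-0.002, -0.0, -1.0]]
contact_force: [0.2, -0.2, -0.6]
gripper_width: 0.281
finger_force: 0.0
```

```bash
python3 chalk.py scene12
python3 - <<'E'
from h import *
o=arm.get_obs();print(o["position"],o["contact_force"],o["gripper_width"])
t=arm.camera("top")[:,:,::-1].copy();cv2.imwrite("pics/top12.png",t);s=cv2.imread("pics/scene12.png")
m=np.array([.5597,.108,.163]);z=np.array([-.498,-.045,.866])
for L in(.0025,.024,.0415):
  for n,im in(("scene",s),("top",t)):
    u=proj(n,m+z*L).round(1);print(L,n,u,im[int(round(u[1])),int(round(u[0]))])
d=cv2.absdiff(cv2.cvtColor(s,6),cv2.cvtColor(cv2.imread("pics/scene8.png"),6))[100:160,320:372]
ys,xs=np.where(d>30);print(len(xs), "diff bbox",xs.min()+320,xs.max()+320,ys.min()+100,ys.max()+100)
d=cv2.absdiff(cv2.cvtColor(t,6),cv2.cvtColor(cv2.imread("pics/top0.png"),6))[212:250,238:275]
ys,xs=np.where(d>25);print(len(xs),"top diff bbox",xs.min()+238,xs.max()+238,ys.min()+212,ys.max()+212)
E
```

```text
scene0 (np.float64(61.058189678815744), np.float32(60.569096), 14, 14)
scene4 (np.float64(61.058189678815744), np.float32(60.569096), 14, 14)
scene6 (np.float64(37.221891959970186), np.float32(37.027878), 18, 15)
scene12 (np.float64(30.47399429314248), np.float32(30.465487), 16, 13)
[0.42597912 0.09636997 0.25626904] [-0.08487563  2.01915092  5.35426734] 0.28245895118301556
0.0025 scene [354.2 148.2] [62 58 56]
0.0025 top [251.8 227.6] [34 31 31]
0.024 scene [352.2 140.6] [62 58 59]
0.024 top [251.3 231.5] [36 34 33]
0.0415 scene [350.6 134.4] [109 130 148]
0.0415 top [250.9 234.8] [59 55 54]
144 diff bbox 346 371 100 151
152 top diff bbox 249 271 213 237
```

Run:
```python
from h import *
s=cv2.imread("pics/scene12.png");t=cv2.imread("pics/top12.png")
m=np.array([.5597,.108,.163]);z=np.array([-.498,-.045,.866])
for L in np.arange(-.004,.062,.004):
  r=[]
  for n,im in(("scene",s),("top",t)):
    u=proj(n,m+z*L);c=cv2.getRectSubPix(im,(1,1),(float(u[0]),float(u[1])))[0,0];r+=[u.round(1).tolist(),c.tolist()]
  print(round(L,3),r)
```

```text
-0.004 [[354.8, 150.5], [153, 153, 151], [251.9, 226.4], [36, 34, 32]]
0.0 [[354.4, 149.1], [94, 93, 91], [251.8, 227.1], [30, 28, 27]]
0.004 [[354.0, 147.7], [63, 59, 58], [251.7, 227.8], [33, 30, 30]]
0.008 [[353.7, 146.3], [62, 59, 59], [251.7, 228.6], [33, 30, 30]]
0.012 [[353.3, 144.9], [63, 60, 60], [251.6, 229.3], [32, 29, 29]]
0.016 [[352.9, 143.5], [63, 62, 61], [251.5, 230.0], [32, 29, 28]]
0.02 [[352.6, 142.1], [62, 60, 59], [251.4, 230.7], [31, 29, 28]]
0.024 [[352.2, 140.6], [63, 60, 60], [251.3, 231.5], [34, 32, 31]]
0.028 [[351.8, 139.2], [65, 62, 61], [251.2, 232.2], [43, 40, 39]]
0.032 [[351.4, 137.8], [64, 62, 61], [251.1, 233.0], [62, 59, 57]]
0.036 [[351.1, 136.4], [65, 62, 61], [251.1, 233.7], [61, 57, 56]]
0.04 [[350.7, 134.9], [96, 96, 98], [251.0, 234.5], [59, 55, 54]]
0.044 [[350.3, 133.5], [114, 145, 172], [250.9, 235.3], [59, 55, 54]]
0.048 [[349.9, 132.1], [123, 163, 193], [250.8, 236.0], [58, 55, 54]]
0.052 [[349.6, 130.6], [127, 167, 200], [250.7, 236.8], [69, 67, 64]]
0.056 [[349.2, 129.2], [123, 164, 196], [250.6, 237.6], [90, 89, 84]]
0.06 [[348.8, 127.8], [125, 166, 197], [250.5, 238.3], [106, 105, 98]]
```

The scene profile has the head ending at about 0.041 m from the mouth. A seated pin should end at 0.0415 m, so it is fully home. The chalk has not moved and the gripper is clear, so I'm handing in.

```bash
python3 -c "
from plant import arm
print(arm.hand_in())"
```

```text
the job is handed in; nothing more can be done
None
```

I handed the job in, with no verdict returned: by my measurements the switch is off, the wheel's chalk line is at 30.5° (target 30°), and the lock pin is seated to its collar and released.

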